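# Clear the trimming board with the scraper block

## Robot

A 6-joint arm with a two-finger parallel gripper is mounted at the origin on a cart in front of the work surface, level with it; the furniture and walls round the work are solid. World frame = base frame: x ahead of the robot, y to its left, z up, the work surface at z = 0. Lengths are in m, angles in rad, forces in N, time in s.
With the tool pointing down it reaches from about 0.375 to 0.925 m from the base axis. Payload 5.7 kg.
Tool frame: the origin (TCP) lies midway between the tips of the shut fingers; the grasp point (between the pads) lies 19 mm behind it; z points along the fingers, y is the line along which they close (so a half turn about z gives the same grasp; the last joint's range is limited). The gripper opens to 85 mm and grips with 20 to 120 N. Pads are 22 mm wide; open, the fingers measure 114 mm over their backs; the gripper's body (76 mm by 85 mm) begins 54 mm behind the grasp point. The pads swing forward as they close: fully open they stand 13 mm farther back than shut.
Start: joints at [1.159, 0.359, 1.51, -0, 1.272, -0.115], TCP at [0.175, 0.574, 0.231] pointing down, gripper open.
Joint ranges: [-2.97, 2.97], [-1.01, 2.36], [0.21, 2.38], [-0.96, 4.11], [0.2, 2.71], [-2.98, 2.98]. Speed limits (rad/s): [2.39, 2.39, 3.14, 3.14, 3.14, 3.14].

## Interface

Orientations are given as a 3x3 rotation matrix whose columns are the frame's x, y, z axes.
In Python, from workcell import read_state, get_image, finish_job gives the robot as it stands.
- The arm moves only by the shell command python3 -m handwheel 'ROWS' [FORCE]. ROWS is JSON, a list of rows, each a list of 3 entries, a list of its own where there are three numbers: the closure, from 0 (fully open) to 1 (shut), then the shift along the tool's x, y, z in mm, then the turn about the tool's z in degrees. A call has exactly 10 rows; each row is the pose to reach, as a shift and turn from the pose commanded when the call began, along the tool's axes at that moment; what a row does not reach only later rows make up. A row lasts 1/8 s, in which the tool goes at most 62.5 mm and 10.7 degrees, less where a joint would pass 70% of its speed; a pose out of reach is approached as far as the arm can. A call with a gripper value outside its range is refused whole. The fingers move at their own pace and stop on an object; FORCE is the grip in N (left out, the last holds). Time passes only in rows, so rows that repeat a pose let the fingers close, or fill a call up. It gives the time, the measured TCP pose, the force, the opening and the grip force at its end, in the units of the state.
- read_state(): the state, without advancing time (a new reading comes with each control period).
- get_image(name): name is "side" or "top"; returns a dict with "color" (384x512x3 uint8, red, green, blue), "range_z" (384x512 float32, m along the optical axis (not along the pixel's ray), 0 where there is no reading), "mtx" (3x3 intrinsics, pixels), "eye" and "attitude" of the camera in the world. Camera axes: x right, y down, z forward; pixel columns grow to the right and rows downward; lengths in m; the calibration is good to about 2 mm. A picture is of the moment at which its call begins.
- finish_job(): hands the job in; it is judged then, once.
The state is a dict: "clock": time; "q": joint angles; "joint_velocities": joint speeds; "effort": joint torques, N m; "tcp_pos": TCP position; "ee_rot": TCP orientation; "wrist_force": force on the tool from outside, world axes, zero at the start; "moment": the same for the moment, N m; "grip_width": finger opening in m; "gripper_force": force on a finger pad.
Only numpy, scipy, OpenCV 4.12 (cv2) and the standard library are available. Lean on these libraries where they do the work, as an engineer would, in place of code of your own. Each camera call takes 0.05 s, during which the arm holds its last target. There are 200 camera calls.

## Task

Take the stapler off the trimming board and put it down on the desk, then wipe all the steel chips off the board into the waste box with the scraper block; the chips are sharp, so never touch them with the fingers. When the board is clear, set the scraper upright in its rest tray, gently lower the lid until the waste box is shut, and lay the stapler back on the board between the rails; leave the other things on the desk where they are.

Things in the scene. Friction and masses are not known exactly. Their poses are not given: they have to be found in the camera images.
- board: Wooden trimming board fixed to the desk. Origin: centre of its underside, on the desk; +x points along the board to the waste box at its end. 240 (x) x 170 (y) mm, top 47 mm above the desk. Along both long sides a rail 8 mm wide stands 10 mm above the board top, 154 mm between the rails; both ends are open.
- waste_box_in (a point): Centre of the inner floor of the waste box, 4 mm above the desk, axes as the board's. The box is fixed to the board's +x end: outer 110 (x) x 170 (y) x 45 mm (board x 120 to 230 mm), walls and floor 4 mm, open on top; its rim is 2 mm below the board top.
- lid (a joint): Lid of the waste box, rad: 0 = closed flat on the box, 1.57 = upright, opens to 2.1; starts open, leaning a little away from the board. Stiff friction hinge (about 0.13 N m): it stays where it is left.
- lid_hinge (a point): Middle of the lid's hinge line, on the box's far rim: board x = 230 mm, y = 0, 45.5 mm above the desk; the line runs along board y. The lid is a plate 109 mm from hinge to free edge, 170 mm along the hinge, 6 mm thick; a rib 8 mm thick, 90 mm long, 8 mm high stands on its outer face along the free edge.
- lid_edge (a point): Middle of the lid's free edge, outer face, about 108 mm from the hinge.
- rest_tray_in (a point): Centre of the inner floor of the scraper's rest tray, a shallow open grey tray fixed on the desk, outer 62 (x) x 126 (y) x 10 mm, walls and floor 4 mm (this point is 4 mm above the desk). Its axes are the tray's: y along its long side, z up.
- scraper_center (a point): Scraper block, 62 mm tall, this point half-way up (31 mm above its underside) on its middle axis. Foot 36 (x) x 100 (y) x 14 mm with a rubber sole; on it a wooden grip 24 (x) x 60 (y) mm that goes up to the top, 62 mm. y is its long side, z up when it stands. About 0.16 kg. Stands loose on the desk at the start.
- stapler_center (a point): Small stapler, 28 (x) x 111 (y) x 36 mm, this point at its centre, 18 mm above its underside; y along its length. About 0.14 kg. Lies on the board at the start.
- round_tub: Bystander: round tub with lid, 74 mm across, 70 mm tall, origin at the centre of its underside.
- calculator: Bystander: pocket calculator 75 x 150 x 20 mm, origin at the centre of its underside.
- sticky_pad: Bystander: pad of sticky notes 50 x 50 x 16 mm, origin at the centre of its underside.
- chip1_center (a point): Loose punched steel chip, round, 22 mm across, 6 mm thick, this point at its centre, 3 mm above its underside; lies on the board. May be absent.
- chip2_center (a point): Loose punched steel chip, square, 20 x 20 mm, 6 mm thick, this point at its centre, 3 mm above its underside; lies on the board. May be absent.
- chip3_center (a point): Loose punched steel chip, round, 22 mm across, 6 mm thick, this point at its centre, 3 mm above its underside; lies on the board. May be absent.
- chip4_center (a point): Loose punched steel chip, square, 20 x 20 mm, 6 mm thick, this point at its centre, 3 mm above its underside; lies on the board. May be absent.
- chip5_center (a point): Loose punched steel chip, round, 22 mm across, 6 mm thick, this point at its centre, 3 mm above its underside; lies on the board. May be absent.
- chip6_center (a point): Loose punched steel chip, square, 20 x 20 mm, 6 mm thick, this point at its centre, 3 mm above its underside; lies on the board. May be absent.
Not all that is in view belongs to the job. Leave any pink or purple look-alike of the part that bears scraper_center alone.

How it is judged:
On the way, in this order (a step that is already met when the one before it is completed fails the run):
1. the stapler has been put down on the desk, off the board (height (world z) of stapler_center below 0.03 m and linear speed of mini_stapler below 0.02 m/s and contact force between the fingers and mini_stapler below 0.2 N), for 0.2 s.
2. all chips that are present lie in the waste box (x of chip1_center in the frame of board between 0.12 and 0.23 m and y of chip1_center in the frame of board between -0.083 and 0.083 m and z of each of chip1_center, chip2_center, chip3_center, chip4_center, chip5_center, chip6_center in the frame of board below 0.043 m and x of chip2_center in the frame of board between 0.12 and 0.23 m and y of chip2_center in the frame of board between -0.083 and 0.083 m and x of chip3_center in the frame of board between 0.12 and 0.23 m and y of chip3_center in the frame of board between -0.083 and 0.083 m and x of chip4_center in the frame of board between 0.12 and 0.23 m and y of chip4_center in the frame of board between -0.083 and 0.083 m and x of chip5_center in the frame of board between 0.12 and 0.23 m and y of chip5_center in the frame of board between -0.083 and 0.083 m and x of chip6_center in the frame of board between 0.12 and 0.23 m and y of chip6_center in the frame of board between -0.083 and 0.083 m), for 0.2 s.
At the end, for the whole second after the job is handed in: Every chip lies in the waste box below its rim; the lid is shut (within 0.06 rad); the scraper stands upright on the floor of its rest tray (within 0.12 rad, centre within 20 mm of the tray's); the stapler lies at rest on the board, its centre between the rails and 5 mm inside the board's ends (all of step 2 and value of joint lid below 0.06 rad and horizontal distance between scraper_center and rest_tray_in below 0.02 m and height (world z) of scraper_center below 0.041 m and angle between scraper_center's own z axis and vertical below 0.12 rad and x of stapler_center in the frame of board between -0.115 and 0.115 m and y of stapler_center in the frame of board between -0.077 and 0.077 m and z of stapler_center in the frame of board between 0.052 and 0.075 m and linear speed of each of mini_stapler, scraper below 0.02 m/s); the robot touches nothing.
It fails at once if a chip is touched with the fingers (contact force between the fingers and chip1 above 0.3 N or contact force between the fingers and chip2 above 0.3 N or contact force between the fingers and chip3 above 0.3 N or contact force between the fingers and chip4 above 0.3 N or contact force between the fingers and chip5 above 0.3 N or contact force between the fingers and chip6 above 0.3 N).
It fails at once if the lid is slammed (faster than 4 rad/s) (velocity of joint lid below -4 rad/s).
It fails at once if a bystander (tub, calculator, sticky notes) is moved more than 30 mm (distance of any of round_tub, calculator, sticky_pad from where it was at the start of the episode above 0.03 m).
Of chip1, chip2, chip3, chip4, chip5, chip6 only 3 to 6 are there at a start; the rules pass over those that are not, and their reading is None.
At some moment in a run one of scraper may be knocked a few centimetres aside while the robot is not near it.
Once in a run the grip may slacken for a moment while it holds something.
It also fails if it takes over 208 s, if anything falls off the work surface, if the arm or the gripper's body presses on something with over 40 N, if the wrist force passes 120 N, or if a joint passes its speed limit or range.

## Working session

There is one attempt and no reset: what is moved stays moved. The work goes in short steps, Python scripts to look and compute and a shell command to move; the robot and the scene stay as the last step left them, time stands still between calls to the robot, and variables do not carry over. Pictures are saved under pics/ and viewed, at most 14 in all, crops included, and the job is handed in when it is done.

```bash
mkdir -p pics; ls
cat > h.py <<'E'
import numpy as np, cv2
from workcell import read_state, get_image
def snap(name,fn=None):
    im=get_image(name)
    if fn: cv2.imwrite('pics/'+fn,im['color'][:,:,::-1])
    return im
def world(im):
    K=np.array(im['mtx']);R=np.array(im['attitude']);e=np.array(im['eye'])
    h,w=im['range_z'].shape
    u,v=np.meshgrid(np.arange(w),np.arange(h))
    d=np.stack([(u-K[0,2])/K[0,0],(v-K[1,2])/K[1,1],np.ones_like(u,float)],-1)
    return e+(d*im['range_z'][...,None])@R.T
def ray(im,u,v,z):
    K=np.array(im['mtx']);R=np.array(im['attitude']);e=np.array(im['eye'])
    d=R@np.array([(u-K[0,2])/K[0,0],(v-K[1,2])/K[1,1],1.])
    return e+d*(z-e[2])/d[2]
E
python3 - <<'E'
from h import *
for n in('top','side'):
    im=snap(n,n+'0.png'); print(n,im['mtx'],im['eye'],im['attitude'])
    np.save(n+'0.npy',im,allow_pickle=True)
print(read_state())
E
```

```text
pics
top [[355.88873936   0.         258.40106178]
 [  0.         355.88873936 195.88690545]
 [  0.           0.           1.        ]] [ 0.34548049 -0.09820257  1.2957349 ] [[ 0.02753217 -0.98425623  0.17458993]
 [-0.99961971 -0.02738042  0.00327828]
 [ 0.00155368 -0.17461379 -0.98463577]]
side [[349.09684381   0.         259.91408945]
 [  0.         349.09684381 189.99188764]
 [  0.           0.           1.        ]] [0.43448095 0.73741124 0.73410094] [[-0.99491623 -0.04179924  0.09162159]
 [-0.09801224  0.61092391 -0.78559886]
 [-0.02313639 -0.7905851  -0.61191495]]
{'clock': 0.1, 'q': array([ 1.15889429e+00,  3.59446662e-01,  1.51135153e+00,  3.90535333e-05,
        1.27253109e+00, -1.15084207e-01]), 'joint_velocities': array([ 6.57118991e-05, -8.07456503e-04, -2.76758502e-03,  1.47742934e-03,
        3.86880192e-04, -2.34865048e-03]), 'effort': array([ 6.79872101e-04, -5.28651488e+01, -2.79348278e+01, -1.70953840e-04,
        5.06141092e-03, -5.11396067e-06]), 'tcp_pos': array([0.17521501, 0.57317944, 0.23051912]), 'ee_rot': array([[-9.56268593e-01,  2.92489053e-01, -7.29470222e-04],
       [ 2.92489867e-01,  9.56267323e-01, -1.57643084e-03],
       [ 2.36479772e-04, -1.72085395e-03, -9.99998491e-01]]), 'wrist_force': array([-0.39107589, -0.02069601, -0.30718516]), 'moment': array([ 0.01763683, -0.02664393, -0.02511142]), 'gripper_force': 0.0, 'grip_width': 0.08527427967075543}
```

View pics/top0.png

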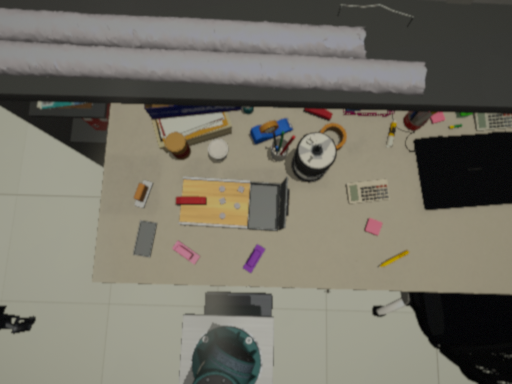

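View pics/side0.png

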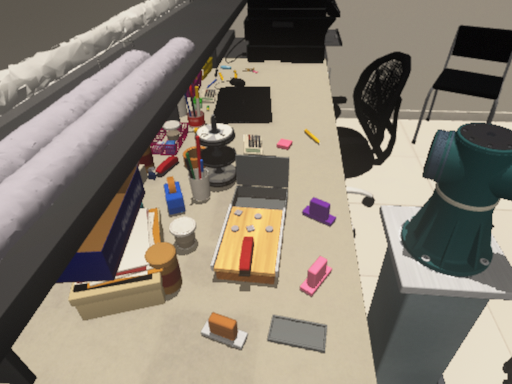

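The top view shows the board around (215,203) with the red stapler at (191,201) and the lid at (287,205). The orange-grip scraper is at (143,193) and the grey tray at (145,238). The pink (187,252) and purple (255,258) blocks are decoys. I'll measure next.

Run:
```python
from h import *
top=np.load('top0.npy',allow_pickle=True).item(); sd=np.load('side0.npy',allow_pickle=True).item()
c=cv2.resize(top['color'][130:270,120:300,::-1],None,fx=4,fy=4,interpolation=cv2.INTER_CUBIC)
cv2.imwrite('pics/c1.png',c)
s=sd['color'][150:360,190:350,::-1]; cv2.imwrite('pics/c2.png',cv2.resize(s,None,fx=2.8,fy=2.8,interpolation=cv2.INTER_CUBIC))
for nm,im in(('top',top),('side',sd)):
    W=world(im);hsv=cv2.cvtColor(im['color'],cv2.COLOR_RGB2HSV);h,S,V=cv2.split(hsv)
    z=W[...,2]
    masks={'board':(h>12)&(h<24)&(S>120)&(V>130)&(z>.035)&(z<.055),
     'stapler':((h<5)|(h>174))&(S>150)&(V>60)&(z>.06)&(z<.1),
     'orange':(h>5)&(h<14)&(S>170)&(z>.045)&(z<.075),
     'trayish':(S<60)&(V>50)&(V<110)&(z>-.005)&(z<.02)}
    for k,m in masks.items():
        n,l,st,ce=cv2.connectedComponentsWithStats(m.astype(np.uint8))
        for i in range(1,n):
            if st[i,4]>25:
                p=W[l==i]; r=cv2.minAreaRect((p[:,:2]*1000).astype(np.float32))
                print(nm,k,st[i,4],ce[i].round(),'z',np.median(p[:,2]).round(3),'rect',np.round(r[0],1),np.round(r[1],1),round(r[2],1))
```

```text
top board 132 [336. 132.] z 0.047 rect [ 810.  -371.5] [97.3 72.8] 44.3
top board 897 [217. 190.] z 0.048 rect [583.1  58.8] [234.2  68.7] 85.6
top board 897 [211. 215.] z 0.049 rect [505.5  62.4] [233.7  73. ] 88.0
top stapler 194 [190. 200.] z 0.081 rect [540.1 140.7] [ 20.7 101.3] 1.2
top trayish 38 [ 42. 107.] z -0.001 rect [899.3 744.5] [79.1 30.4] 68.3
top trayish 44 [100. 110.] z -0.001 rect [894.8 531. ] [42.  32.6] 0.8
top trayish 30 [246. 112.] z 0.004 rect [904.9 -38.4] [49.1 21.1] 73.6
top trayish 36 [475. 121.] z 0.009 rect [ 884.6 -911.6] [66.3  7.8] 8.1
top trayish 65 [481. 120.] z 0.016 rect [ 890.3 -931.8] [52.  21.7] 5.1
top trayish 229 [498. 121.] z 0.016 rect [  893.9 -1003.5] [57.8 90.4] 6.1
top trayish 42 [257. 140.] z 0.002 rect [788.6 -94.6] [93.8 37.8] 80.7
top trayish 323 [289. 165.] z 0.002 rect [ 705.2 -219.4] [232.6  93.8] 50.7
top trayish 59 [216. 159.] z 0.002 rect [712.4  67.3] [68.7 26.7] 87.3
top trayish 28 [419. 179.] z 0.014 rect [ 653.8 -686.4] [98.1  5.3] 6.1
top trayish 347 [265. 199.] z 0.006 rect [ 537.9 -113.8] [102.1 159.9] 88.0
top trayish 
[... 614 characters left out ...]
2 rect [ 955.  -228.3] [42.6 19.7] 83.8
side trayish 305 [259. 196.] z 0.008 rect [ 543.2 -157.1] [170.   59.5] 14.3
side trayish 41 [198. 201.] z 0.001 rect [ 742.2 -127.2] [29.2 54.8] 83.2
side trayish 35 [177. 214.] z 0.001 rect [796.6 -63.2] [47.6 14.1] 21.3
side trayish 388 [413. 246.] z 0.013 rect [94.2 26.3] [ 49.1 128.9] 10.2
side trayish 103 [185. 249.] z 0.001 rect [730.2  74.9] [65.2 53.5] 14.5
side trayish 923 [495. 272.] z 0.0 rect [-82.8 111.5] [179.1  98.2] 32.4
side trayish 48 [171. 296.] z 0.001 rect [718.6 236.3] [36.2 13.7] 33.6
side trayish 62 [221. 342.] z 0.001 rect [576.2 346.1] [ 5.1 93.8] 74.4
side trayish 106 [296. 346.] z 0.003 rect [412.7 341.9] [  3.2 122.3] 82.3
```

View pics/c1.png

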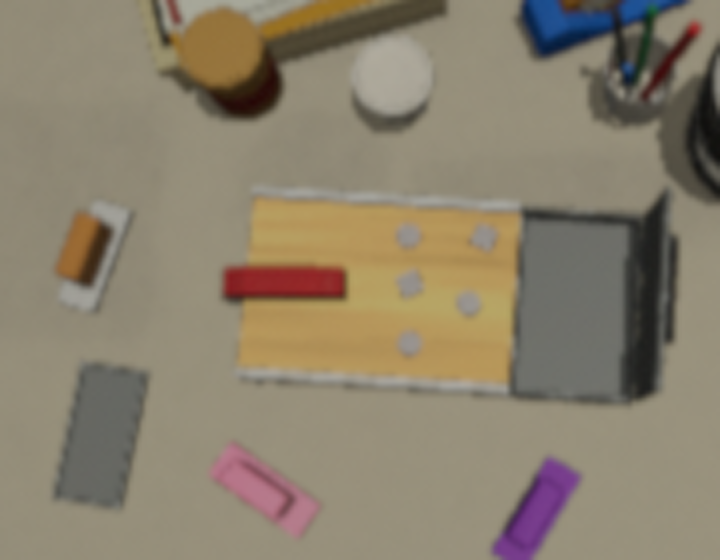

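View pics/c2.png

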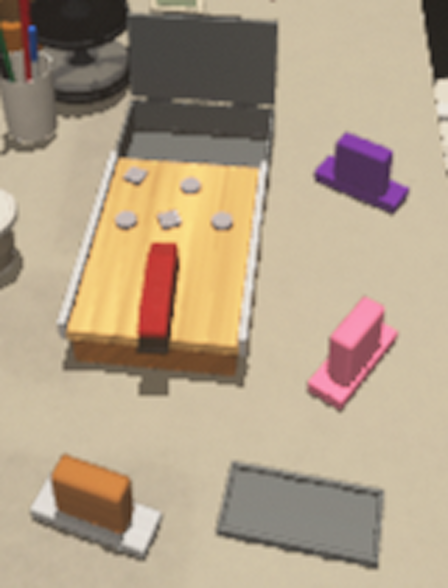

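```bash
cat >> h.py <<'E'
def rect(p): return cv2.minAreaRect((p[:,:2]*1000).astype(np.float32))
def comps(im,m,amin=20):
    W=world(im);n,l,st,ce=cv2.connectedComponentsWithStats(m.astype(np.uint8)); out=[]
    for i in range(1,n):
        if st[i,4]>=amin:
            p=W[l==i]; r=rect(p); out.append((int(st[i,4]),ce[i].round(1),p.mean(0).round(4),np.round(r[0],1),np.round(r[1],1),round(r[2],1)))
    return out
def find(im,k):
    W=world(im);h,S,V=cv2.split(cv2.cvtColor(im['color'],cv2.COLOR_RGB2HSV)); x,y,z=np.moveaxis(W,-1,0)
    box=lambda a,b,c,d:(x>a)&(x<b)&(y>c)&(y<d)
    m={'board':(h>12)&(h<24)&(S>120)&(V>130)&(z>.035)&(z<.055)&box(.4,.7,-.08,.22),
     'stapler':((h<5)|(h>174))&(S>150)&(V>60)&(z>.02)&box(.33,.7,-.08,.25),
     'grip':(h>4)&(h<17)&(S>130)&(V>90)&(z>.052)&(z<.075)&box(.3,.68,.2,.45),
     'foot':(S<60)&(V>135)&(z>.006)&(z<.025)&box(.4,.68,.22,.45),
     'chips':(S<70)&(V>100)&(z>.044)&(z<.065)&box(.475,.615,-.06,.19),
     'tray':(S<60)&(V>50)&(V<115)&(z>-.005)&(z<.02)&box(.3,.48,.2,.42)}[k]
    return comps(im,m,6 if k=='chips' else 20)
E
python3 - <<'E'
from h import *
D={n:np.load(n+'0.npy',allow_pickle=True).item() for n in('top','side')}
for k in('board','stapler','grip','foot','chips','tray'):
    for n in D:
        for o in find(D[n],k): print(k,n,*o)
im=D['side'];W=world(im)
for u,v in((135,175),(190,185),(126,219),(168,219),(222,220)):
    print('chip',ray(im,190+u/2.8,150+v/2.8,.051).round(4))
im=D['top']
for u,v in((408,236),(484,237),(410,284),(468,303),(408,343)): print('chipT',ray(im,120+u/4,130+v/4,.052).round(4))
# pink/purple
for n in D:
    W=world(D[n]);h,S,V=cv2.split(cv2.cvtColor(D[n]['color'],cv2.COLOR_RGB2HSV))
    for o in comps(D[n],(h>135)&(h<176)&(S>90)&(W[...,0]<.5)&(W[...,0]>.3)&(W[...,2]<.08)): print('decoy',n,*o)
    # lid plane pts
    print('lid',n,[o for o in comps(D[n],(V<110)&(W[...,2]>.07)&(W[...,2]<.17)&(W[...,1]<-.14)&(W[...,1]>-.26)&(W[...,0]>.42)&(W[...,0]<.64))])
E
```

```text
board top 897 [216.6 190.4] [0.5824 0.0555 0.0485] [583.1  58.8] [234.2  68.7] 85.6
board top 897 [211.2 214.5] [0.4953 0.0704 0.0485] [505.5  62.4] [233.7  73. ] 88.0
board side 2719 [250.3 241.8] [0.541  0.081  0.0474] [543.3  66.5] [241.7 153.2] 88.3
stapler top 194 [190.3 200.1] [0.5394 0.1408 0.0811] [540.1 140.7] [ 20.7 101.3] 1.2
stapler side 328 [246.  253.4] [0.5418 0.1546 0.0793] [542.8 146.8] [ 23.  100.2] 0.7
grip top 93 [139.2 191.4] [0.5685 0.3263 0.0632] [568.6 326.8] [21.9 53.3] 74.2
grip side 296 [222.  321.6] [0.5709 0.3334 0.0611] [572.1 331.6] [22.  57.5] 73.7
foot top 112 [143.7 193.4] [0.57   0.3254 0.0158] [572.  327.4] [ 34.9 100.3] 73.5
foot side 63 [277.9 321.7] [0.4539 0.2921 0.0102] [451.3 289.8] [88.3 45.8] 33.4
foot side 94 [205.5 328.7] [0.614  0.3255 0.0143] [617.4 323.8] [20.9 37.9] 24.4
foot side 159 [239.8 338.1] [0.5343 0.3408 0.014 ] [535.9 339.8] [35.7 22.8] 77.2
chips top 28 [221.7 188.3] [0.5893 0.0372 0.0542] [590.1  37.4] [18.1 17.6] 45.6
chips top 30 [240.6 188.8] [ 0.5893 -0.0301  0.0541] [589.8 -30.3] [19.  18.5] 62.9
chips top 29 [221.9 2
[... 1254 characters left out ...]
] [47.4 47.1] 66.9
decoy top 75 [182.6 249.3] [0.3714 0.1617 0.056 ] [368.8 163.4] [72.2 23.8] 61.3
decoy top 244 [253.6 258.1] [ 0.3482 -0.0834  0.0398] [348.8 -83. ] [32.  95.3] 60.2
lid top [(347, array([284., 203.]), array([ 0.5309, -0.1799,  0.1288]), array([ 531.5, -182. ]), array([ 23.2, 167. ]), 87.6)]
decoy side 71 [284.3 142.5] [ 0.4739 -0.5043  0.0164] [ 474.6 -506.2] [48.7 45.2] 69.6
decoy side 491 [319.1 211.1] [ 0.3505 -0.0719  0.032 ] [351.3 -79.6] [35.4 97. ] 61.1
decoy side 549 [315.6 275.6] [0.3674 0.1739 0.0341] [363.2 158.8] [106.1  33.7] 57.7
lid side [(1250, array([261.7, 167.3]), array([ 0.5336, -0.1765,  0.1132]), array([ 534.4, -179.8]), array([ 24.2, 169.3]), 87.2)]
```

```bash
python3 -m handwheel '[[0,[-100,-60,0],10],[0,[-200,-120,0],20],[0,[-300,-180,0],30],[0,[-380,-240,0],40],[0,[-440,-280,0],50],[0,[-476,-304,0],60],[0,[-476,-304,0],70],[0,[-476,-304,0],72],[0,[-476,-304,50],72],[0,[-476,-304,80],72]]' 40
python3 - <<'E'
from h import *
s=read_state();print(s['tcp_pos'],s['ee_rot'].round(3).tolist(),s['wrist_force'])
E
```

```text
clock: 1.35
tcp_pos: [0.5446, 0.1413, 0.1509]
ee_rot: [[-0.014, 1.0, 0.003], [1.0, 0.014, -0.0], [-0.0, 0.003, -1.0]]
wrist_force: [-0.1, 0.3, 0.4]
grip_width: 0.0857
gripper_force: 0.0
[0.54458732 0.14128706 0.15085637] [[-0.014, 1.0, 0.003], [1.0, 0.014, -0.0], [-0.0, 0.003, -1.0]] [-0.10604359  0.25650427  0.44847835]
```

```bash
python3 -m handwheel '[[0,[2,-3,30],0],[0,[2,-3,60],0],[0,[2,-3,80],0],[0,[2,-3,90],0],[0,[2,-3,97],0],[0,[2,-3,97],0],[1,[2,-3,97],0],[1,[2,-3,97],0],[1,[2,-3,97],0],[1,[2,-3,97],0]]' 40; python3 -m handwheel '[[1,[0,0,0],0],[1,[0,0,0],0],[1,[0,0,0],0],[1,[0,0,-10],0],[1,[0,0,-30],0],[1,[0,0,-60],0],[1,[0,0,-60],0],[1,[0,0,-60],0],[1,[0,0,-60],0],[1,[0,0,-60],0]]'
```

```text
clock: 2.6
tcp_pos: [0.5396, 0.1459, 0.0549]
ee_rot: [[-0.017, 1.0, 0.002], [1.0, 0.017, 0.0], [0.0, 0.002, -1.0]]
wrist_force: [0.4, -0.0, 4.5]
grip_width: 0.0256
gripper_force: 43.9
clock: 3.85
tcp_pos: [0.538, 0.1456, 0.1133]
ee_rot: [[-0.017, 1.0, -0.002], [1.0, 0.017, -0.0], [-0.0, -0.002, -1.0]]
wrist_force: [0.2, 0.4, -1.1]
grip_width: 0.0255
gripper_force: 43.1
```

```bash
python3 -m handwheel '[[1,[-28,-36,0],0],[1,[-60,-75,0],0],[1,[-90,-115,0],0],[1,[-110,-143,0],0],[1,[-110,-143,20],0],[1,[-110,-143,50],0],[1,[-110,-143,75],0],[1,[-110,-143,90],0],[1,[-110,-143,97],0],[1,[-110,-143,97],0]]' ; python3 -m handwheel '[[1,[0,0,3],0],[1,[0,0,6],0],[1,[0,0,8],0],[1,[0,0,8],0],[0.45,[0,0,8],0],[0.45,[0,0,8],0],[0.45,[0,0,8],0],[0.45,[0,0,8],0],[0.45,[0,0,8],0],[0.45,[0,0,8],0]]'
```

```text
clock: 5.1
tcp_pos: [0.3975, 0.0333, 0.017]
ee_rot: [[-0.017, 1.0, -0.001], [1.0, 0.017, -0.0], [-0.0, -0.001, -1.0]]
wrist_force: [-0.8, 0.3, -1.2]
grip_width: 0.0252
gripper_force: 43.0
clock: 6.35
tcp_pos: [0.3976, 0.0333, 0.0093]
ee_rot: [[-0.017, 1.0, -0.0], [1.0, 0.017, -0.0], [-0.0, -0.0, -1.0]]
wrist_force: [-0.1, 1.0, -0.4]
grip_width: 0.0468
gripper_force: 0.0
```

```bash
python3 -m handwheel '[[0.45,[0,0,-50],0],[0.45,[0,0,-110],0],[0,[30,20,-160],-10],[0,[80,50,-190],-20],[0,[130,80,-190],-30],[0,[185,110,-190],-40],[0,[240,140,-190],-50],[0,[298,168,-190],-60],[0,[298,168,-190],-70],[0,[298,168,-190],-72.5]]'
python3 - <<'E'
from h import *
for n in('top','side'):
    im=snap(n,n+'1.png')
    for k in('stapler','grip','foot','chips'):
        for o in find(im,k): print(k,n,*o)
print(read_state()['tcp_pos'])
E
```

```text
clock: 7.6
tcp_pos: [0.5602, 0.3351, 0.1983]
ee_rot: [[-0.96, 0.28, -0.001], [0.28, 0.96, -0.001], [0.001, -0.001, -1.0]]
wrist_force: [0.0, 0.5, 0.1]
grip_width: 0.0856
gripper_force: 0.0
stapler top 158 [223.  243.6] [0.3955 0.0255 0.0355] [395.6  28. ] [17.8 95.8] 1.6
grip top 84 [139.2 191.2] [0.5692 0.326  0.0633] [568.4 326.2] [19.8 53.3] 72.9
foot top 64 [147.5 185. ] [0.6019 0.3145 0.015 ] [597.8 312.7] [65.3 31.1] 13.9
chips top 27 [221.8 188.3] [0.5893 0.0369 0.0538] [589.3  37.7] [17.8 18.6] 89.4
chips top 30 [240.6 188.8] [ 0.5892 -0.0301  0.0548] [590.  -30.6] [18.7 18.7] 60.6
chips top 30 [222.  200.4] [0.5458 0.0341 0.0551] [545.6  34. ] [18.4 18.8] 19.5
chips top 29 [236.7 205.4] [ 0.5295 -0.0183  0.0533] [529.6 -18. ] [17.7 17.7] 3.7
chips top 26 [222.  215.5] [0.4922 0.0316 0.0544] [492.2  31.6] [17.7 14.4] 4.6
chips top 8 [248.  217.5] [ 0.4883 -0.0596  0.049 ] [488.2 -59.6] [24.5  0.1] 1.8
stapler side 245 [303.  237.7] [0.3988 0.044  0.033 ] [398.7  36.1] [22.7 97.7] 0.5
grip side 297 [222.  321.6] [0.571  0.3334 0.061 ] [571.6 331.4] [22.2 56.9] 74.6
foot side 88 [280.9 319.4] [0.4474 0.2859 0.0101] [447.5 285.2] [82.6 39.6] 28.6
foot side 173 [213.9 334.1] [0.5933 0.336  0.0133] [582.4 342.7] [ 30.2 102.9] 55.9
foot side 46 [242.  333.5] [0.5311 0.3302 0.0144] [531.2 328.9] [17.7 14.4] 8.8
chips side 33 [238.  212.2] [ 0.5906 -0.0267  0.0524] [591.6 -28. ] [19.1 16.4] 74.1
chips side 33 [257.5 215.5] [ 0.5315 -0.0159  0.0527] [532.7 -16.3] [22.1 18.9] 83.8
chips side 42 [250.3 227.7] [0.5466 0.0357 0.0522] [545.   34.7] [24.  18.8] 36.2
chips side 37 [268.9 228.4] [0.4942 0.0353 0.0528] [494.   34.6] [16.8 18. ] 4.6
[0.56001863 0.33431792 0.19861414]
```

```bash
python3 -m handwheel '[[0,[-11,-2,40],0],[0,[-11,-2,90],0],[0,[-11,-2,130],0],[0,[-11,-2,160],0],[0,[-11,-2,172],0],[0,[-11,-2,177],0],[0,[-11,-2,177],0],[1,[-11,-2,177],0],[1,[-11,-2,177],0],[1,[-11,-2,177],0]]' 60; python3 -m handwheel '[[1,[0,0,0],0],[1,[0,0,0],0],[1,[0,0,0],0],[1,[0,0,0],0],[1,[0,0,-10],0],[1,[0,0,-50],0],[1,[0,0,-100],0],[1,[0,0,-120],0],[1,[0,0,-120],-5],[1,[0,0,-120],-15]]'
```

```text
clock: 8.95
tcp_pos: [0.5707, 0.3292, 0.0228]
ee_rot: [[-0.959, 0.284, 0.001], [0.284, 0.959, 0.0], [-0.001, 0.0, -1.0]]
wrist_force: [0.2, -0.0, -0.3]
grip_width: 0.0319
gripper_force: 0.0
clock: 10.2
tcp_pos: [0.5702, 0.329, 0.1428]
ee_rot: [[-1.0, 0.021, 0.0], [0.021, 1.0, -0.0], [-0.0, -0.0, -1.0]]
wrist_force: [-0.4, 0.1, -2.4]
grip_width: 0.0235
gripper_force: 59.0
```

```bash
python3 -m handwheel '[[1,[0,-40,0],0],[1,[-1,-80,0],0.8],[1,[-2,-120,0],0.8],[1,[-2,-160,0],0.8],[1,[-2,-200,0],0.8],[1,[-2,-216,0],0.8],[1,[-2,-216,30],0.8],[1,[-2,-216,55],0.8],[1,[-2,-216,68],0.8],[1,[-2,-216,68],0.8]]'; python3 -m handwheel '[[1,[0,0,1],0],[1,[0,0,2],0],[1,[0,0,3],0],[1,[0,0,4],0],[1,[0,0,4],0],[1,[0,0,4],0],[1,[0,0,4],0],[1,[0,0,4],0],[1,[0,0,4],0],[1,[0,0,4],0]]'
python3 - <<'E'
from h import *
snap('side','s2.png')
E
```

```text
clock: 11.45
tcp_pos: [0.5661, 0.1135, 0.0735]
ee_rot: [[-0.999, 0.04, -0.002], [0.04, 0.999, -0.0], [0.002, -0.0, -1.0]]
wrist_force: [-1.0, 0.5, -1.7]
grip_width: 0.0239
gripper_force: 59.4
clock: 12.7
tcp_pos: [0.5668, 0.1131, 0.0703]
ee_rot: [[-0.999, 0.04, 0.0], [0.04, 0.999, -0.0], [-0.0, -0.0, -1.0]]
wrist_force: [-0.0, 0.3, -1.5]
grip_width: 0.0235
gripper_force: 59.4
```

View pics/s2.png

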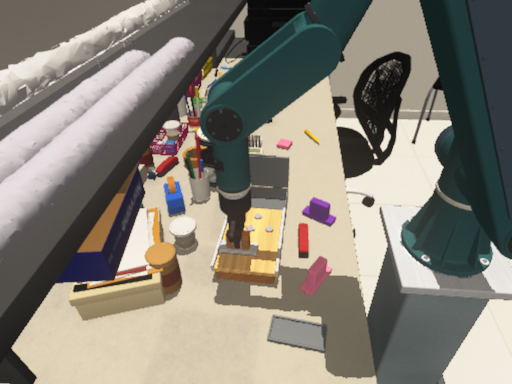

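The scraper stands on the board near (235,245), between the rails and clear of the chips. I'll sweep lane one.

```bash
python3 -m handwheel '[[1,[0,-12,0],0],[1,[0,-24,0],0],[1,[0,-36,0],0],[1,[0,-48,0],0],[1,[0,-60,0],0],[1,[0,-72,0],0],[1,[0,-84,0],0],[1,[0,-96,0],0],[1,[0,-108,0],0],[1,[0,-120,0],0]]'; python3 -m handwheel '[[1,[0,-10,0],0],[1,[0,-20,0],0],[1,[0,-30,0],0],[1,[0,-40,0],0],[1,[0,-50,0],0],[1,[0,-54,0],0],[1,[0,-54,0],0],[1,[0,-54,-40],0],[1,[0,-54,-70],0],[1,[0,-54,-70],0]]'
python3 - <<'E'
from h import *
im=snap('side','s3.png')
for k in ('chips','board'):
  for o in find(im,k): print(k,*o)
c=im['color'][140:290,190:310,::-1];cv2.imwrite('pics/s3c.png',cv2.resize(c,None,fx=4,fy=4,interpolation=cv2.INTER_CUBIC))
E
```

```text
clock: 14.0
tcp_pos: [0.5619, -0.0075, 0.0703]
ee_rot: [[-0.999, 0.04, -0.0], [0.04, 0.999, -0.0], [0.0, -0.0, -1.0]]
wrist_force: [-0.1, 0.1, -1.4]
grip_width: 0.0235
gripper_force: 59.4
clock: 15.25
tcp_pos: [0.5617, -0.0608, 0.1426]
ee_rot: [[-0.999, 0.04, 0.005], [0.04, 0.999, -0.001], [-0.005, -0.001, -1.0]]
wrist_force: [0.5, -0.4, -2.0]
grip_width: 0.0233
gripper_force: 59.4
chips 38 [269.  228.5] [0.494  0.0354 0.0526] [494.2  34.9] [19.2 17.3] 73.0
board 2787 [251.7 239.5] [0.5383 0.072  0.0473] [543.   65.8] [236.2 152.8] 88.3
```

View pics/s3c.png

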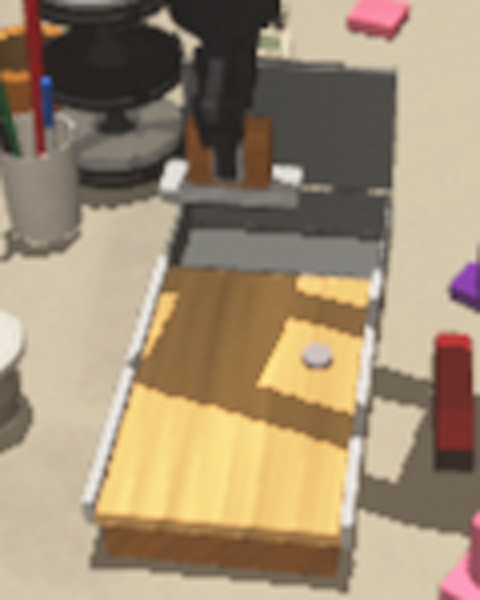

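Four chips have gone and one is left near (317,355) in the crop. I'll go back for lane two.

```bash
python3 -m handwheel '[[1,[10,35,0],0],[1,[20,70,0],0],[1,[35,110,0],0],[1,[47,145,0],0],[1,[47,153,0],0],[1,[47,153,20],0],[1,[47,153,45],0],[1,[47,153,65],0],[1,[47,153,71.5],0],[1,[47,153,71.5],0]]'; python3 -m handwheel '[[1,[0,-6,0],0],[1,[0,-16,0],0],[1,[0,-28,0],0],[1,[0,-40,0],0],[1,[0,-52,0],0],[1,[0,-64,0],0],[1,[0,-76,0],0],[1,[0,-88,0],0],[1,[0,-100,0],0],[1,[0,-112,0],0]]'; python3 -m handwheel '[[1,[0,-10,0],0],[1,[0,-20,0],0],[1,[0,-30,0],0],[1,[0,-40,0],0],[1,[0,-42,0],0],[1,[0,-42,0],0],[1,[0,-42,-40],0],[1,[0,-42,-75],0],[1,[0,-20,-75],0],[1,[0,30,-75],0]]'
python3 - <<'E'
from h import *
a=snap('side');b=snap('top')
for im in(a,b):
  for k in('chips','tray'):
    for o in find(im,k): print(k,*o)
p=cv2.resize(a['color'][140:290,190:310,::-1],(400,500),interpolation=cv2.INTER_CUBIC)
q=cv2.resize(b['color'][160:260,200:280+20,::-1],(400,400),interpolation=cv2.INTER_CUBIC)
q=cv2.copyMakeBorder(q,0,100,0,0,cv2.BORDER_CONSTANT)
cv2.imwrite('pics/s4.png',np.hstack([p,q]))
E
```

```text
clock: 16.55
tcp_pos: [0.5174, 0.0933, 0.0696]
ee_rot: [[-0.999, 0.04, -0.003], [0.04, 0.999, -0.001], [0.003, -0.001, -1.0]]
wrist_force: [-7.8, -2.3, 17.2]
grip_width: 0.0232
gripper_force: 62.3
clock: 17.8
tcp_pos: [0.5159, -0.0179, 0.0696]
ee_rot: [[-0.999, 0.041, 0.002], [0.041, 0.999, 0.001], [-0.002, 0.001, -1.0]]
wrist_force: [0.5, 5.3, 9.0]
grip_width: 0.0236
gripper_force: 60.9
clock: 19.05
tcp_pos: [0.5166, 0.0109, 0.1441]
ee_rot: [[-0.999, 0.044, 0.001], [0.044, 0.999, -0.001], [-0.002, -0.001, -1.0]]
wrist_force: [0.2, -0.8, -2.2]
grip_width: 0.0232
gripper_force: 59.7
tray 24 [339.  296.1] [0.3094 0.2058 0.0013] [310.3 204. ] [11.1 19. ] 67.5
tray 22 [316.5 324.7] [0.3667 0.2901 0.006 ] [368.1 290.8] [ 4.4 40.3] 83.4
tray 103 [296.9 345.9] [0.4102 0.3422 0.0035] [412.7 341.6] [  4.3 122.3] 82.8
tray 70 [138.1 236.9] [0.4121 0.3353 0.0061] [412.6 334.6] [ 16.9 118.5] 77.6
tray 64 [151.9 238. ] [0.4095 0.285  0.0074] [404.  287.2] [ 12.1 114.7] 80.4
```

View pics/s4.png

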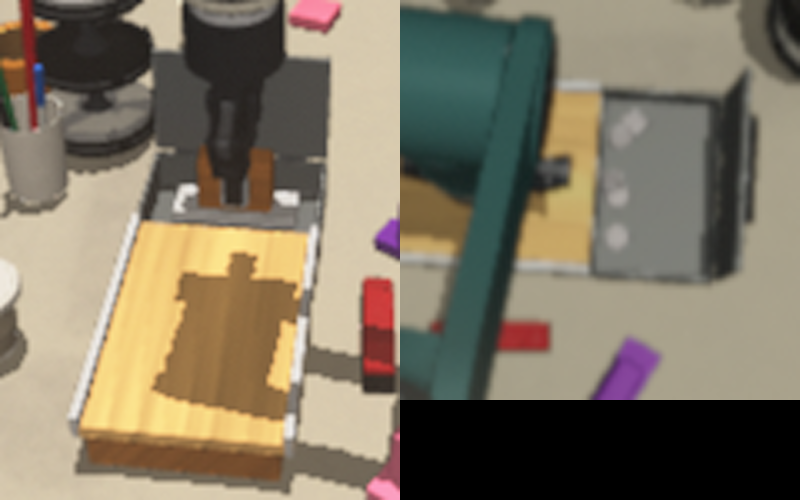

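The board is clear and all five chips are in the box: two near (630,128), two near (617,190) and one at (617,236). Next, the scraper goes to the tray.

```bash
python3 -m handwheel '[[1,[15,35,0],0],[1,[30,75,0],1],[1,[50,120,0],2],[1,[70,170,0],3],[1,[90,220,0],4.5],[1,[110,270,0],4.5],[1,[121,295,0],4.5],[1,[121,295,20],4.5],[1,[121,295,60],4.5],[1,[121,295,90],4.5]]'; python3 -m handwheel '[[1,[0,0,5],0],[1,[0,0,10],0],[1,[0,0,10],0],[1,[0,0,10],0],[1,[0,0,10],0],[1,[0,0,10],0],[1,[0,0,10],0],[1,[0,0,10],0],[1,[0,0,10],0],[1,[0,0,10],0]]'
python3 - <<'E'
from h import *
a=snap('side');b=snap('top')
for im in(a,b):
    W=world(im);h,S,V=cv2.split(cv2.cvtColor(im['color'],cv2.COLOR_RGB2HSV)); x,y,z=np.moveaxis(W,-1,0)
    box=(x>.3)&(x<.48)&(y>.2)&(y<.42)
    print('foot',comps(im,(S<60)&(V>135)&(z>.02)&(z<.06)&box,8)); print('grip',comps(im,(h>4)&(h<17)&(S>130)&(z>.05)&(z<.1)&box,8))
p=cv2.resize(a['color'][270:380,240:360,::-1],(400,367),interpolation=cv2.INTER_CUBIC)
q=cv2.resize(b['color'][190:280,100:198,::-1],(400,367),interpolation=cv2.INTER_CUBIC)
cv2.imwrite('pics/s5.png',np.hstack([p,q]))
E
```

```text
clock: 20.4
tcp_pos: [0.4066, 0.311, 0.0522]
ee_rot: [[-0.993, 0.118, -0.001], [0.118, 0.993, -0.001], [0.001, -0.001, -1.0]]
wrist_force: [-0.3, 0.8, -1.8]
grip_width: 0.0229
gripper_force: 60.1
clock: 21.65
tcp_pos: [0.4066, 0.3117, 0.0437]
ee_rot: [[-0.993, 0.118, -0.0], [0.118, 0.993, -0.0], [0.0, -0.0, -1.0]]
wrist_force: [0.5, -0.4, -1.8]
grip_width: 0.0234
gripper_force: 60.0
foot [(273, array([294. , 328.4]), array([0.4183, 0.3202, 0.0343]), array([409.7, 315.6]), array([36. , 99.9]), 79.8), (12, array([317.5, 322. ]), array([0.367 , 0.3013, 0.0352]), array([367.1, 301.7]), array([ 3.8, 15.5]), 79.4)]
grip [(83, array([288.1, 316.1]), array([0.4316, 0.3174, 0.0748]), array([429.5, 313.1]), array([19.3, 13.9]), 79.9), (108, array([309.2, 320.5]), array([0.3877, 0.3229, 0.0729]), array([386.1, 319.2]), array([22.5, 13.3]), 65.9)]
foot [(44, array([145.8, 227.5]), array([0.4441, 0.3008, 0.0363]), array([439.1, 303.2]), array([24.3, 34.1]), 87.1), (15, array([137., 250.]), array([0.3648, 0.3253, 0.036 ]), array([364.8, 325.6]), array([ 7. , 14.5]), 1.5)]
grip [(17, array([141.7, 231.7]), array([0.4262, 0.3003, 0.0784]), array([424.9, 298.5]), array([23.3,  7.1]), 49.2), (21, array([139. , 244.1]), array([0.3841, 0.3063, 0.0778]), array([384.1, 309.3]), array([ 7.6, 17. ]), 5.9)]
```

View pics/s5.png

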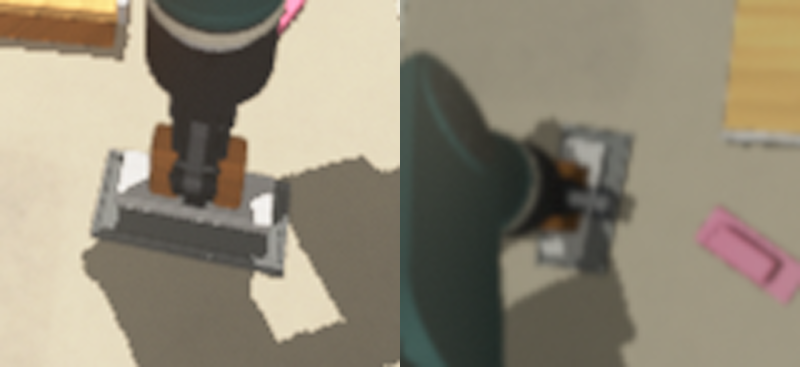

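The scraper is over the tray and well lined up. I'll lower it.

```bash
python3 -m handwheel '[[1,[0,-2,4],-2],[1,[0,-2,8],-2],[1,[0,-2,12],-2],[1,[0,-2,14],-2],[1,[0,-2,15],-2],[1,[0,-2,16],-2],[1,[0,-2,16.5],-2],[1,[0,-2,17],-2],[1,[0,-2,17],-2],[1,[0,-2,17],-2]]'
```

```text
clock: 23.0
tcp_pos: [0.4064, 0.3098, 0.0268]
ee_rot: [[-0.996, 0.084, 0.0], [0.084, 0.996, -0.0], [-0.0, -0.0, -1.0]]
wrist_force: [0.5, 0.4, -2.5]
grip_width: 0.0236
gripper_force: 60.0
```

```bash
python3 -m handwheel '[[1,[0,0,0.5],0],[1,[0,0,1],0],[1,[0,0,1],0],[0.2,[0,0,1],0],[0.2,[0,0,1],0],[0.2,[0,0,1],0],[0.2,[0,0,1],0],[0.2,[0,0,1],0],[0.2,[0,0,-20],0],[0.2,[0,0,-50],0]]';  python3 -m handwheel '[[0.2,[0,0,-60],0],[1,[20,0,-120],0],[1,[0,-50,-140],0],[1,[-20,-110,-140],0],[1,[-40,-170,-140],0],[1,[-60,-230,-140],0],[1,[-80,-290,-140],0],[1,[-100,-350,-140],0],[1,[-120,-410,-140],0],[1,[-140,-460,-140],0]]'
python3 - <<'E'
from h import *
a=snap('side');b=snap('top')
for n,im in(('side',a),('top',b)):
    W=world(im);h,S,V=cv2.split(cv2.cvtColor(im['color'],cv2.COLOR_RGB2HSV)); x,y,z=np.moveaxis(W,-1,0)
    box=(x>.3)&(x<.48)&(y>.2)&(y<.42)
    print('foot',comps(im,(S<60)&(V>135)&(z>.01)&(z<.03)&box,15)); print('grip',comps(im,(h>4)&(h<17)&(S>130)&(z>.055)&(z<.075)&box,15))
    m=(V<110)&(S<80)&(z>.07)&(z<.17)&(y<-.14)&(y>-.26)&(x>.42)&(x<.64)
    P=W[m]; print('lid',n,len(P),np.polyfit(P[:,2],P[:,1],1) if len(P)>50 else '', P[:,2].max())
p=cv2.resize(a['color'][130:370,190:350,::-1],(366,550),interpolation=cv2.INTER_CUBIC)
q=cv2.resize(b['color'][150:270,120:300,::-1],(434,289),interpolation=cv2.INTER_CUBIC)
q=cv2.copyMakeBorder(q,0,261,0,0,cv2.BORDER_CONSTANT)
cv2.imwrite('pics/s6.png',np.hstack([p,q]))
E
```

```text
clock: 24.25
tcp_pos: [0.4056, 0.3093, 0.0766]
ee_rot: [[-0.996, 0.084, -0.002], [0.084, 0.996, -0.001], [0.002, -0.001, -1.0]]
wrist_force: [0.4, -0.3, -0.4]
grip_width: 0.0682
gripper_force: 0.0
clock: 25.5
tcp_pos: [0.5073, -0.1626, 0.2168]
ee_rot: [[-0.996, 0.085, 0.0], [0.085, 0.996, -0.0], [-0.0, -0.0, -1.0]]
wrist_force: [0.7, -0.0, -0.6]
grip_width: -0.0003
gripper_force: 0.0
foot [(144, array([279.8, 327.5]), array([0.4488, 0.311 , 0.0181]), array([446.5, 308. ]), array([26.2, 38.8]), 3.6), (150, array([315.7, 332.6]), array([0.3701, 0.3165, 0.0182]), array([369.5, 314.5]), array([37.9, 23. ]), 77.6)]
grip [(306, array([298.9, 318.6]), array([0.4087, 0.3149, 0.0646]), array([409. , 312.7]), array([22.3, 57.3]), 85.7)]
lid side 1250 [-0.11316295 -0.1638425 ] 0.16900642948431943
foot [(130, array([144.9, 239. ]), array([0.4048, 0.3061, 0.0191]), array([407.1, 309.2]), array([35.2, 97.8]), 86.6)]
grip [(110, array([140.5, 237.7]), array([0.4063, 0.3068, 0.0663]), array([406.4, 307.9]), array([22.2, 52.3]), 85.3)]
lid top 98 [-0.14928959 -0.15809283] 0.15912906150788642
```

View pics/s6.png

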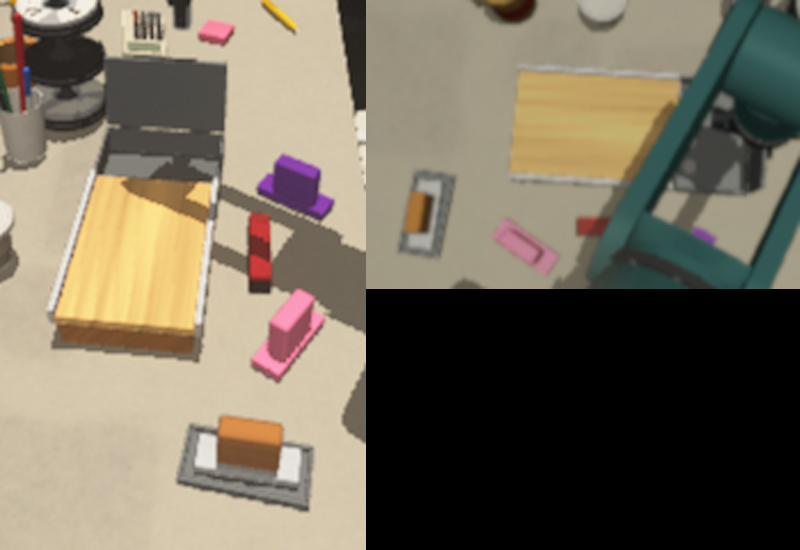

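The scraper sits level in the tray near (250,445). The lid leans slightly back with its top at z≈0.155. I'll bring the shut fingers down behind it.

```bash
python3 -m handwheel '[[1,[-17,-30,0],-1],[1,[-34,-60,0],-2.9],[1,[-34,-72,0],-2.9],[1,[-34,-72,0],-2.9],[1,[-34,-72,25],-2.9],[1,[-34,-72,50],-2.9],[1,[-34,-72,75],-2.9],[1,[-34,-72,87],-2.9],[1,[-34,-72,87],-2.9],[1,[-34,-72,87],-2.9]]' 40
python3 - <<'E'
from h import *
s=read_state();print(s['tcp_pos'],s['wrist_force'])
E
```

```text
clock: 26.85
tcp_pos: [0.5357, -0.235, 0.1308]
ee_rot: [[-0.999, 0.033, 0.001], [0.033, 0.999, -0.001], [-0.001, -0.001, -1.0]]
wrist_force: [-0.0, 0.1, 0.5]
grip_width: 0.0004
gripper_force: 0.0
[ 0.53573069 -0.23495306  0.13080388] [-0.00954082  0.12550515  0.48057   ]
```

```bash
python3 -m handwheel '[[1,[0,12,0],0],[1,[0,24,0],0],[1,[0,36,0],0],[1,[0,46,0],0],[1,[0,53,0],0],[1,[0,60,0],0],[1,[0,67,1],0],[1,[0,75,3],0],[1,[0,83,6],0],[1,[0,91,9],0]]'; python3 -m handwheel '[[1,[0,6,3],0],[1,[0,12,7],0],[1,[0,18,12],0],[1,[0,23,17],0],[1,[0,28,23],0],[1,[0,33,29],0],[1,[0,37,36],0],[1,[0,40,42],0],[1,[0,43,48],0],[1,[0,43,48],0]]'
python3 - <<'E'
from h import *
a=snap('side'); cv2.imwrite('pics/s7.png',cv2.resize(a['color'][100:260,190:350,::-1],(500,500),interpolation=cv2.INTER_CUBIC))
E
```

```text
clock: 28.1
tcp_pos: [0.5381, -0.1434, 0.1205]
ee_rot: [[-0.999, 0.033, -0.0], [0.033, 0.999, 0.0], [0.0, 0.0, -1.0]]
wrist_force: [-0.7, -1.5, 0.4]
grip_width: -0.0001
gripper_force: 0.6
clock: 29.35
tcp_pos: [0.5391, -0.1007, 0.0721]
ee_rot: [[-0.999, 0.033, -0.001], [0.033, 0.999, 0.0], [0.001, 0.0, -1.0]]
wrist_force: [0.3, -0.0, -0.1]
grip_width: 0.0001
gripper_force: 0.0
```

View pics/s7.png

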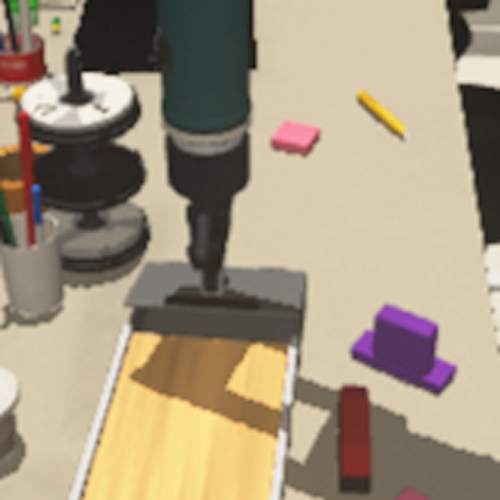

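The lid is down to about 15°, with the fingertip on the plate behind the rib. I'll press on slowly.

```bash
python3 -m handwheel '[[1,[0,2,4],0],[1,[0,3,8],0],[1,[0,4,12],0],[1,[0,4,15],0],[1,[0,4,17],0],[1,[0,4,18.5],0],[1,[0,4,20],0],[1,[0,4,21],0],[1,[0,4,21],0],[1,[0,4,21],0]]'; python3 -c "
from h import *
im=snap('side');W=world(im);x,y,z=np.moveaxis(W,-1,0);S=cv2.cvtColor(im['color'],cv2.COLOR_RGB2HSV)[...,1]
m=(S<80)&(y<-.06)&(y>-.16)&(z>.03)&(z<.08)&(((x>.465)&(x<.49))|((x>.59)&(x<.61)));P=W[m];print(len(P),np.polyfit(P[:,1],P[:,2],1))"
```

```text
clock: 30.65
tcp_pos: [0.5398, -0.0971, 0.0518]
ee_rot: [[-0.999, 0.033, -0.0], [0.033, 0.999, -0.0], [0.0, -0.0, -1.0]]
wrist_force: [0.3, -0.7, 0.5]
grip_width: -0.0003
gripper_force: 0.0
298 [-0.00529699  0.05150883]
```

```bash
python3 -m handwheel '[[1,[0,0,0.5],0],[1,[0,0,1],0],[1,[0,0,1.5],0],[1,[0,0,2],0],[1,[0,0,2],0],[1,[0,0,2],0],[1,[0,0,2],0],[1,[0,0,2],0],[1,[0,0,2],0],[1,[0,0,2],0]]'
```

```text
clock: 31.95
tcp_pos: [0.5399, -0.0971, 0.0514]
ee_rot: [[-0.999, 0.033, 0.001], [0.033, 0.999, -0.0], [-0.001, -0.0, -1.0]]
wrist_force: [-4.4, -0.0, 16.0]
grip_width: 0.0003
gripper_force: 8.2
```

```bash
python3 -m handwheel '[[1,[0,0,-30],0],[1,[0,0,-70],5],[0.2,[20,20,-110],15],[0.3,[45,45,-120],25],[0.3,[75,70,-120],35],[0.3,[105,95,-120],45],[0.3,[130,115,-120],55],[0.3,[146,126,-120],65],[0.3,[146,126,-120],75],[0.3,[146,126,-120],85]]'; python3 -m handwheel '[[0.3,[0,0,0],2],[0.3,[0,0,0],2],[0.3,[0,0,0],2],[0.3,[0,0,0],2],[0.3,[0,0,0],2],[0.3,[0,0,0],2],[0.3,[0,0,0],2],[0.3,[0,0,0],2],[0.3,[0,0,0],2],[0.3,[0,0,0],2]]';  python3 - <<'E'
from h import *
a=snap('side');b=snap('top')
for n,im in(('side',a),('top',b)):
    for o in find(im,'stapler'): print(n,*o)
    W=world(im);h,S,V=cv2.split(cv2.cvtColor(im['color'],cv2.COLOR_RGB2HSV)); x,y,z=np.moveaxis(W,-1,0)
    print('grip',comps(im,(h>4)&(h<17)&(S>130)&(z>.055)&(z<.075)&(x>.3)&(x<.48)&(y>.2)&(y<.42),15))
    m=(S<80)&(y<-.06)&(y>-.16)&(z>.03)&(z<.08)&(((x>.465)&(x<.485))|((x>.59)&(x<.61)));P=W[m];print('lid',len(P),np.polyfit(P[:,1],P[:,2],1))
E
```

```text
clock: 33.2
tcp_pos: [0.3977, 0.034, 0.1699]
ee_rot: [[-0.049, 0.999, 0.0], [0.999, 0.049, -0.0], [-0.0, 0.0, -1.0]]
wrist_force: [-0.0, -0.0, -0.3]
grip_width: 0.0601
gripper_force: 0.0
clock: 34.45
tcp_pos: [0.3981, 0.0338, 0.1698]
ee_rot: [[-0.019, 1.0, 0.0], [1.0, 0.019, -0.0], [-0.0, -0.0, -1.0]]
wrist_force: [-0.8, -0.5, -0.4]
grip_width: 0.0599
gripper_force: 0.0
side 238 [303.  237.6] [0.3986 0.0436 0.033 ] [398.6  36. ] [22.8 96.5] 0.7
grip [(307, array([298.9, 318.5]), array([0.4088, 0.3148, 0.0647]), array([409. , 312.9]), array([21.7, 57.3]), 85.0)]
lid 260 [-0.00688322  0.05155192]
top 65 [230.9 243.5] [ 0.3953 -0.0043  0.0586] [394.6  -9.4] [46.3 24.9] 77.2
grip [(113, array([140.4, 238. ]), array([0.4055, 0.307 , 0.0664]), array([406.7, 308.4]), array([23.3, 52. ]), 87.7)]
lid 329 [-0.00487598  0.05250978]
```

```bash
python3 -m handwheel '[[0.3,[0,0,40],0],[0.3,[0,0,80],0],[0.3,[0,0,120],0],[0.3,[0,0,145],0],[0.3,[0,0,155],0],[0.3,[0,0,161],0],[0.3,[0,0,161],0],[1,[0,0,161],0],[1,[0,0,161],0],[1,[0,0,161],0]]' 50; python3 -m handwheel '[[1,[0,0,0],0],[1,[0,0,0],0],[1,[0,0,0],0],[1,[0,0,-10],0],[1,[0,0,-50],0],[1,[0,0,-100],0],[1,[0,20,-110],0],[1,[10,60,-110],0],[1,[20,100,-110],0],[1,[30,145,-110],0]]'; python3 -m handwheel '[[1,[0,0,0],0],[1,[0,0,20],0],[1,[0,0,40],0],[1,[0,0,52],0],[1,[0,0,58],0],[1,[0,0,60],0],[1,[0,0,60],0],[1,[0,0,60],0],[1,[0,0,60],0],[1,[0,0,60],0]]'
```

```text
clock: 35.8
tcp_pos: [0.3985, 0.0337, 0.0096]
ee_rot: [[-0.019, 1.0, 0.001], [1.0, 0.019, -0.0], [-0.0, 0.001, -1.0]]
wrist_force: [-0.4, 0.5, 7.1]
grip_width: 0.0252
gripper_force: 49.4
clock: 37.05
tcp_pos: [0.5429, 0.0669, 0.1196]
ee_rot: [[-0.019, 1.0, -0.0], [1.0, 0.019, -0.0], [-0.0, -0.0, -1.0]]
wrist_force: [-0.5, -0.3, -0.7]
grip_width: 0.025
gripper_force: 49.8
clock: 38.3
tcp_pos: [0.5425, 0.0665, 0.059]
ee_rot: [[-0.019, 1.0, 0.0], [1.0, 0.019, -0.0], [-0.0, 0.0, -1.0]]
wrist_force: [-1.4, -0.5, -1.5]
grip_width: 0.0249
gripper_force: 49.9
```

```bash
python3 -m handwheel '[[1,[0,0,1],0],[1,[0,0,2],0],[1,[0,0,2.5],0],[1,[0,0,2.5],0],[0.3,[0,0,2.5],0],[0.3,[0,0,2.5],0],[0.3,[0,0,2.5],0],[0.3,[0,0,2.5],0],[0.3,[0,0,-20],0],[0.3,[0,0,-60],0]]'; python3 -m handwheel '[[0.3,[0,0,-40],0],[0.3,[0,0,-90],0],[0.3,[40,0,-120],0],[0.3,[100,0,-120],0],[0.3,[150,0,-120],0],[0.3,[200,0,-120],0],[0.3,[250,0,-120],0],[0.3,[290,0,-120],0],[0.3,[290,0,-120],0],[0.3,[290,0,-120],0]]'
python3 - <<'E'
from h import *
a=snap('side');b=snap('top')
for n,im in(('side',a),('top',b)):
    for o in find(im,'stapler'): print(n,*o)
p=cv2.resize(a['color'][130:370,190:350,::-1],(366,550),interpolation=cv2.INTER_CUBIC)
q=cv2.resize(b['color'][150:270,120:300,::-1],(434,289),interpolation=cv2.INTER_CUBIC)
q=cv2.copyMakeBorder(q,0,261,0,0,cv2.BORDER_CONSTANT)
cv2.imwrite('pics/s8.png',np.hstack([p,q]))
E
```

```text
clock: 39.55
tcp_pos: [0.541, 0.0665, 0.1181]
ee_rot: [[-0.019, 1.0, -0.004], [1.0, 0.019, -0.0], [-0.0, -0.004, -1.0]]
wrist_force: [0.6, 0.2, -0.3]
grip_width: 0.0597
gripper_force: 0.0
clock: 40.8
tcp_pos: [0.5366, 0.3559, 0.2384]
ee_rot: [[-0.02, 1.0, -0.001], [1.0, 0.02, -0.001], [-0.001, -0.001, -1.0]]
wrist_force: [0.3, -0.4, 0.1]
grip_width: 0.0597
gripper_force: 0.0
side 118 [251.8 223.5] [0.5396 0.0486 0.0809] [542.9  50.6] [23.6 65.1] 1.2
side 24 [250.8 243.8] [0.5355 0.1109 0.0675] [533.8 108.4] [20.6  9.5] 67.6
top 189 [213.5 201. ] [0.5386 0.0606 0.0811] [539.3  62.7] [20.7 98. ] 1.7
```

View pics/s8.png

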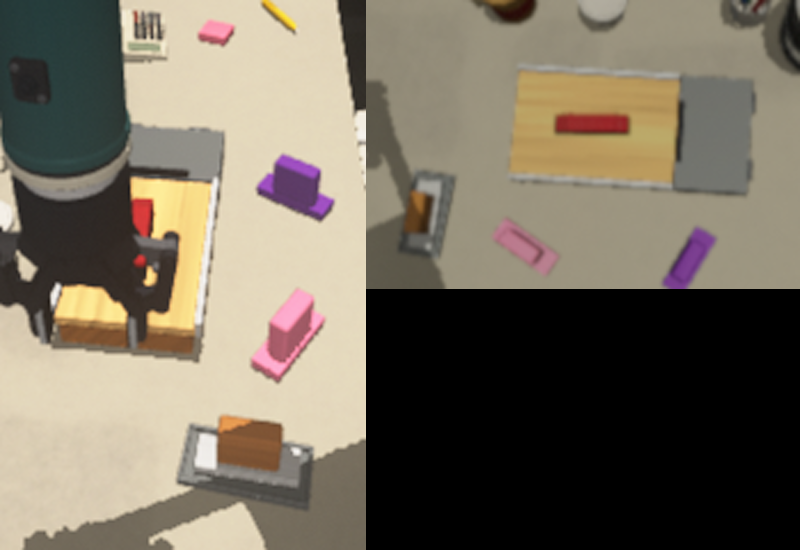

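The stapler lies mid-board near (592,124), the lid is shut at (715,133), the scraper is upright in the tray, and the arm is clear. I'm handing in now.

```bash
python3 -c "
from workcell import finish_job
print(finish_job())"
```

```text
the job is handed in; nothing more can be done
None
```

I handed the job in at about 41 s; the last pictures show all five chips in the shut waste box, the scraper upright in its tray and the stapler back on the board between the rails, but the hand-in returned no verdict.

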